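Time and lock a washer gear-case pulley

ROBOT

A 6-joint arm with a two-finger parallel gripper is mounted at the origin on the work surface. World frame = base frame: x ahead of the robot, y to its left, z up, the work surface at z = 0. Lengths are in m, angles in rad, forces in N, time in s.
With the tool pointing down it reaches from about 0.275 to 1 m from the base axis. Payload 8.4 kg.
Tool frame: the origin (TCP) lies on the centre line of the jaws, within the pads' length; the fingertips stand 17 mm ahead of it and the grasp point (between the pads) lies 2 mm behind it (bot.tcp_to_tips is the y of the fingertips in the tool frame, in m); y points along the fingers, z is the direction in which the jaws open and shut, and the axes are right-handed (so a half turn about y gives the same grasp; the last joint's range is limited). The gripper opens to 85 mm and grips with 20 to 120 N. Pads are 22 mm wide; open, the fingers measure 114 mm over their backs; the gripper's body (76 mm by 85 mm) begins 54 mm behind the grasp point. The pads swing forward as they close: fully open they stand 13 mm farther back than shut.
Start: joints at [1.281, 0.353, 1.633, -0, 1.155, -0.002], TCP at [0.177, 0.599, 0.248] pointing down, gripper open.
Joint ranges: [-2.63, 2.63], [-0.92, 2.1], [0.06, 2.66], [-1.3, 4.44], [0, 2.69], [-3.02, 3.02]. Speed limits (rad/s): [2.22, 2.22, 2.79, 3.14, 3.14, 3.14].

INTERFACE

Orientations are given as a unit quaternion [x, y, z, w].
In Python, from workcell import bot, hand, kinematics, get_obs, vision, hand_in gives the robot as it stands. The module is installed in compiled form; this text tells all that it offers. Calls block until the motion is done:
- bot.reach(position, orientation): joint-space move of the TCP to a pose.
- bot.servo_line(position, ori=None, velocity=0.15): straight line of the TCP; ori=None keeps the orientation; velocity is the mean speed in m/s.
- bot.goto_joints(angles): joint-space move.
- hand.move_gripper(opening, strength=None): finger opening in m; strength is the grip in N (None keeps the last); returns when the fingers have stopped.
- bot.dwell(seconds).
- kinematics.solve_ik(position, orientation): joint angles nearest the present ones, or None.
- get_obs(): the state.
- vision.read_camera(name): name is "scene" or "top" or "wrist"; returns a dict with "frame" (400x640x3 uint8, red, green, blue), "intrinsics" (3x3 intrinsics, pixels), "view" (4x4, takes a point from world to camera coordinates). Camera axes: x right, y down, z forward; pixel columns grow to the right and rows downward; lengths in m; the calibration is good to about 2 mm. The wrist camera is an equidistant fisheye: a pixel r from the principal point sees the ray r / f radians off the axis. A picture is of the moment at which its call begins. There is no depth.
A pose or a line that the arm cannot do raises bot.IKError and nothing moves.
- hand_in(): hands the job in, once; it reports no verdict.
The state is a dict: "time_s": time; "joint_pos": joint angles; "joint_vel": joint speeds; "joint_efforts": joint torques, N m; "position": TCP position; "orientation": TCP orientation; "wrist_force": force on the tool from outside, world axes, zero at the start; "ft_torque": the same for the moment, N m; "gripper_width": finger opening in m.
Only numpy, scipy, OpenCV 4.12 (cv2) and the standard library are available. Lean on these libraries where they do the work, as an engineer would, in place of code of your own. Each camera call takes 0.05 s, during which the arm holds its last target.

TASK

Turn the pulley of the upturned washer gear case by its rim until the line engraved on the rim faces the fixed pointer. Then take the locking pin from the tool block, set it in the bored boss of the pulley and, bearing on it only lightly, ease the pulley further clockwise until the pin drops into the gear case and its head sits down on the boss. Never force the pin, let go of it when it is home, and leave the other tools and the nut where they are.

Things in the scene. Friction and masses are not known exactly. Their poses are not given: they have to be found in the camera images.
- gear_case: Washer gear case, fixed upside down on a timber stand. Origin: on the table under the pulley axis; z up; +x points to the pointer. Steel plate 200 mm square, top at 60 mm above the table. Above it all lies within 86 mm of the axis and no higher than 140 mm, but for the nut and the pointer bracket (16 mm wide, 97 to 100 mm out). Flange face under the pulley: 114 mm above the table
- pulley: Cast belt pulley, 170 mm across. Origin: on the axis at its underside, 116 mm above the table; +x points to the engraved line. Rim: ring 75 to 85 mm from the axis, top at 140 mm; the web's ribs are 14 mm below it, so 14 mm of rim can be pinched from above. Hub 40 mm across, low. Turns freely either way against 0.12 N m drag and stays put. Starts 40 to 92 degrees counter-clockwise of the pointer
- mark (a point): Outer top edge of the pulley's rim at the engraved line (dark line 4 mm wide across the rim's top and 10 mm down its outside), 85 mm from the axis, 140 mm above the table; turns with the pulley
- pointer (a point): Tip of the fixed conical steel pointer, 88 mm from the axis, 134 mm above the table. The hidden locating hole in the flange (12 mm wide, 14 mm deep) comes under the boss hole when the pulley stands 7 to 30 degrees (0.12 to 0.52 rad) clockwise, seen from above, beyond line-at-pointer; the angle differs each time and is found by feel. Elsewhere the smooth flange face stops the pin
- boss_hole (a point): Centre of the mouth of the bored round boss on the pulley's web: 48 mm from the axis, 2.6 rad counter-clockwise from the line seen from above, level with the rim's top (140 mm). Boss 29 mm across, 24 mm high; the hole is 11.8 mm wide, goes right through and is countersunk at the mouth (16 mm wide, 5 mm deep); the flange face lies 2 mm below the pulley's underside
- lock_pin: Steel locking pin, upright in the tool block: the lowest of three tools there. Round head 20 mm across, 20 mm high; shank 10 mm across, 37 mm long, foot bevelled. Origin: centre of the foot; z up; head 37 to 57 mm above it. About 0.05 kg; over 45 N on it spoils it. In the boss with its foot on the flange face its head stands 11 mm clear of the boss; home, the head rests on the boss, foot 103 mm above the table
- tool_block: Fixed timber block 172 x 52 x 45 mm high, origin under its centre, x along its length; 13 mm holes right through at -60, 0 and 60 mm along x, a tool hanging by its shoulder in each in any order, each foot 8 mm above the table
- punch: Dark steel punch in the tool block, 15 mm across, standing 51 mm above the block; leave alone
- hex_driver: Black plastic-handled driver in the tool block, 24 mm across, standing 53 mm above the block; leave alone
- nut: Steel hex nut, 24 mm across flats, 13 mm high, on a corner of the gear case's plate, its foot 60 mm above the table; origin under its centre; leave alone
- tweezers: Stainless tweezers, 140 mm long, lying on the table; origin under the middle; leave alone
- wrench: Steel wrench, 190 mm long, lying on the table; leave alone

How it is judged:
On the way, in this order (a step that is already met when the one before it is completed fails the run):
1. the fingers turn the pulley (contact force between the fingers and pulley above 0.3 N and distance of mark from where it was at the start of the episode above 0.015 m), for 0.05 s.
2. the engraved line faces the pointer (within about 4.5 degrees) and stays, the pin not yet in the boss (horizontal distance between mark and pointer below 0.0075 m and distance between lock_pin and boss_hole above 0.06 m), for 0.3 s.
3. the pin's shank stands in the boss hole (horizontal distance between lock_pin and boss_hole below 0.005 m and z of lock_pin in the frame of pulley below 0.016 m), for 0.1 s.
At the end, for the whole second after the job is handed in: The locking pin stands upright in the boss with its head down on the boss to within 2.5 mm, its foot in the locating hole of the gear case, released and at rest, and the engraved line is within 55 mm of the pointer (z of lock_pin in the frame of pulley below -0.0105 m and horizontal distance between lock_pin and boss_hole below 0.004 m and angle between lock_pin's own z axis and vertical below 0.12 rad and horizontal distance between mark and pointer below 0.055 m and linear speed of lock_pin below 0.02 m/s and contact force between the fingers and lock_pin below 0.1 N); the robot touches nothing.
It fails at once if the pin is forced: more than 45 N between the pin and the gear case or pulley (contact force between lock_pin and gear_case above 45 N).
It fails at once if another tool or the nut is disturbed (moved more than 15 mm) (distance of any of punch, hex_driver, nut, tweezers, wrench from where it was at the start of the episode above 0.015 m).
It also fails if it takes over 72 s, if anything falls off the work surface, if the arm or the gripper's body presses on something with over 40 N, if the wrist force passes 120 N, or if a joint passes its speed limit or range.

## Working session

There is one attempt and no reset: what is moved stays moved. The work goes in short steps, each a Python script; the robot and the scene stay as the last script left them, time stands still between calls to the robot, and variables do not carry over. Pictures are saved under pics/ and viewed, and the job is handed in when it is done.

```bash
mkdir -p pics; ls; python3 - <<'E'
from workcell import bot, hand, kinematics, get_obs, vision
import cv2,json,numpy as np
o=get_obs(); print({k:np.round(v,3).tolist() for k,v in o.items()}, bot.tcp_to_tips)
for n in ["scene","top","wrist"]:
    d=vision.read_camera(n); cv2.imwrite(f"pics/a_{n}.png",d["frame"][:,:,::-1])
    np.savez(f"a_{n}.npz",**d); print(n,d["intrinsics"].tolist(),np.round(d["view"],4).tolist())
E
```

```text
pics
{'time_s': 0.0, 'joint_pos': [1.281, 0.354, 1.634, -0.0, 1.155, -0.002], 'joint_vel': [-0.001, -0.0, 0.001, -0.0, 0.0, -0.001], 'joint_efforts': [-0.003, -60.525, -34.208, -0.0, 0.009, 0.0], 'position': [0.177, 0.599, 0.248], 'orientation': [0.7, -0.101, 0.101, -0.699], 'wrist_force': [0.781, -0.241, 0.035], 'ft_torque': [-0.032, 0.065, -0.013], 'gripper_width': 0.085} 0.017
scene [[398.322383515978, 0.0, 313.88586998854583], [0.0, 398.322383515978, 200.8923769346967], [0.0, 0.0, 1.0]] [[-0.8516, 0.524, 0.0155, 0.4517], [0.3665, 0.6164, -0.6969, -0.16], [-0.3747, -0.5878, -0.717, 1.1772], [0.0, 0.0, 0.0, 1.0]]
top [[365.34139901477835, 0.0, 321.7836424379559], [0.0, 365.34139901477835, 203.8468512221057], [0.0, 0.0, 1.0]] [[-0.0198, -0.9995, -0.0236, 0.0748], [-0.9927, 0.0225, -0.1186, 0.5844], [0.1191, 0.0211, -0.9927, 0.828], [0.0, 0.0, 0.0, 1.0]]
wrist [[309.70691628693146, 0.0, 325.45857518138405], [0.0, 309.70691628693146, 202.98799005723657], [0.0, 0.0, 1.0]] [[0.2851, 0.9585, -0.0017, -0.6252], [0.9197, -0.2731, 0.2821, -0.0367], [0.27, -0.082, -0.9594, 0.3793], [0.0, 0.0, 0.0, 1.0]]
```

View pics/a_scene.png

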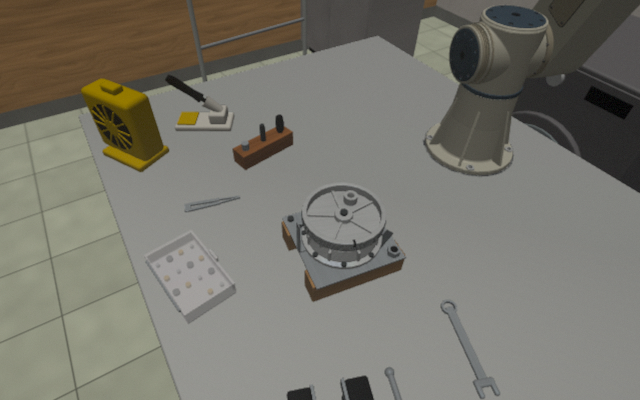

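View pics/a_top.png

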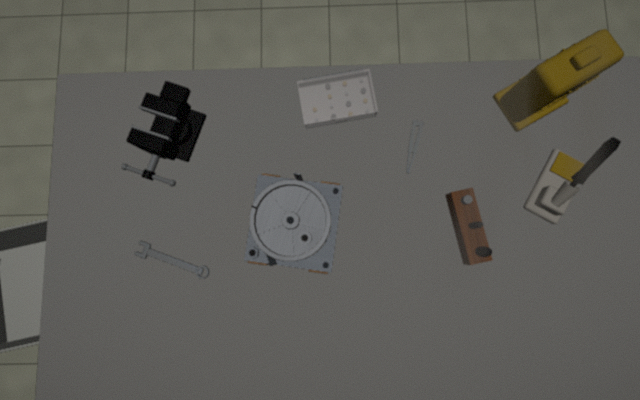

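View pics/a_wrist.png

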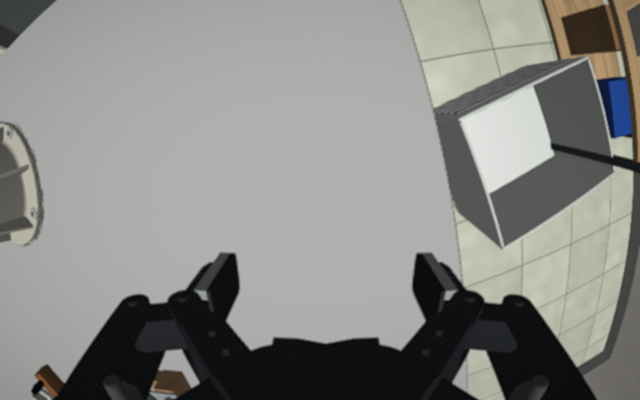

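```bash
cat > h.py <<'E'
import numpy as np,cv2
def ray(d,uv):
    K=d["intrinsics"];V=d["view"]; R=V[:3,:3];t=V[:3,3]
    c=-R.T@t; r=R.T@np.array([(uv[0]-K[0,2])/K[0,0],(uv[1]-K[1,2])/K[1,1],1.]); return c,r
def at_z(d,uv,z):
    c,r=ray(d,uv); return c+r*(z-c[2])/r[2]
def proj(d,p):
    q=d["view"][:3,:3]@np.asarray(p)+d["view"][:3,3]; q=d["intrinsics"]@q; return q[:2]/q[2]
def crop(d,x,y,w,h,s,fn):
    im=cv2.resize(d["frame"][y:y+h,x:x+w,::-1],None,fx=s,fy=s,interpolation=cv2.INTER_CUBIC)
    im=cv2.convertScaleAbs(im,alpha=1.5 if 'top' in fn else 1); cv2.imwrite(fn,im)
E
python3 - <<'E'
from h import *
t=dict(np.load("a_top.npz"));s=dict(np.load("a_scene.npz"))
crop(t,235,165,120,115,5,"pics/b_top1.png")
crop(t,430,170,80,100,5,"pics/b_top2.png")
crop(s,270,170,150,130,5,"pics/b_sc1.png")
crop(s,225,100,80,75,6,"pics/b_sc2.png")
E
```

```text
(no output)
```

View pics/b_top1.png

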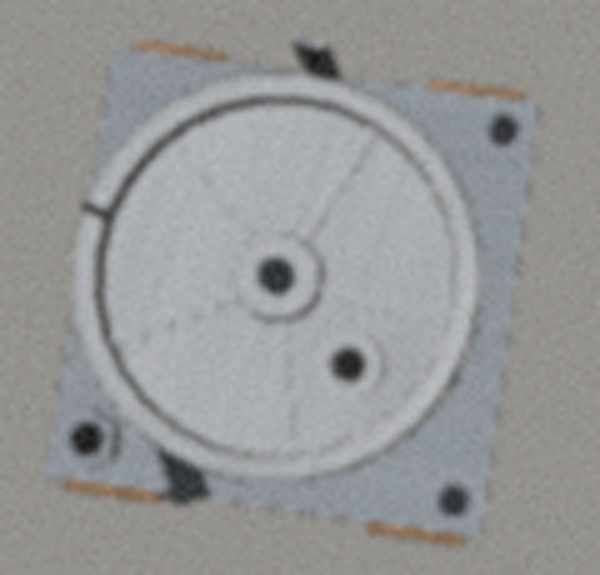

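View pics/b_top2.png

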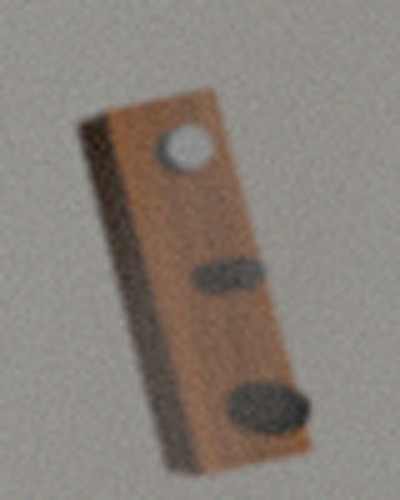

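View pics/b_sc1.png

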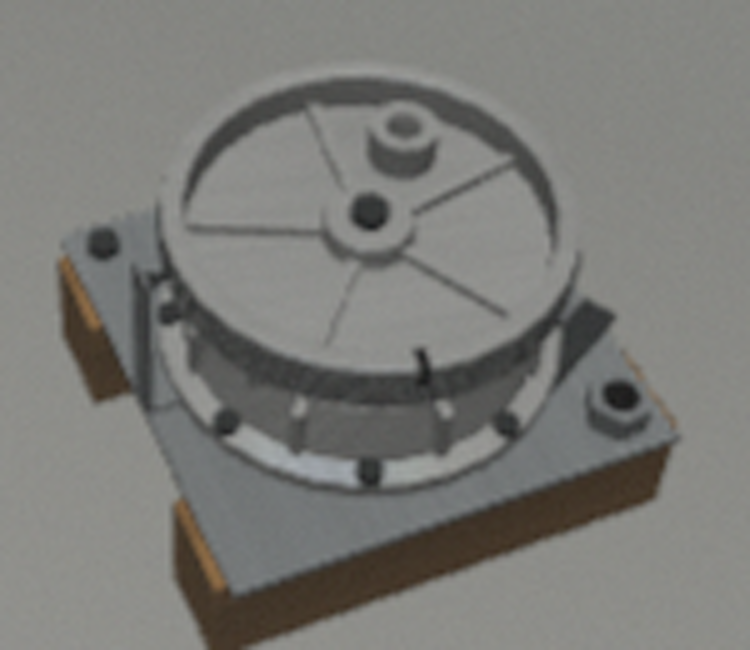

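View pics/b_sc2.png

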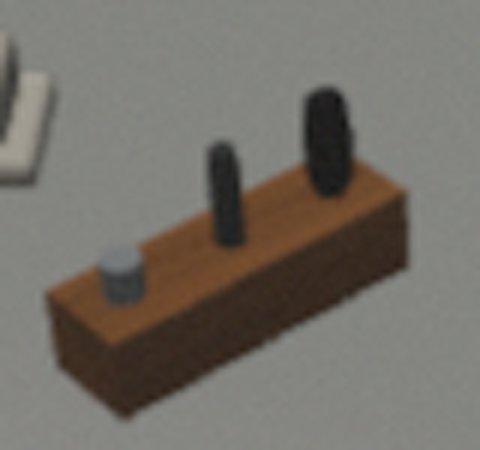

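```bash
cat > fit.py <<'E'
from h import *
from scipy.optimize import minimize
from scipy.ndimage import map_coordinates, gaussian_filter
def gray(d): return gaussian_filter(d["frame"].astype(float).mean(2),0.7)
def circ(c,r,z,n=180):
    a=np.linspace(0,2*np.pi,n,endpoint=False); return np.c_[c[0]+r*np.cos(a),c[1]+r*np.sin(a),np.full(n,z)]
def projs(d,P): 
    q=(d["view"][:3,:3]@P.T).T+d["view"][:3,3]; q=q@d["intrinsics"].T; return q[:,:2]/q[:,2:]
def score(d,g,c,r,z):
    a=projs(d,circ(c,r+.002,z));b=projs(d,circ(c,r-.002,z))
    f=lambda p: map_coordinates(g,[p[:,1],p[:,0]],order=1)
    return np.abs(f(a)-f(b))
E
python3 - <<'E'
from fit import *
t=dict(np.load("a_top.npz"));s=dict(np.load("a_scene.npz"))
px=lambda x,y,ox,oy,k:((x+.5)/k-.5+ox,(y+.5)/k-.5+oy)
c0=at_z(t,px(276,275,235,165,5),.14); print("c0 top",c0)
for d,n in((t,'t'),(s,'s')):
    g=gray(d)
    best=max(((score(d,g,(c0[0]+i*.0005,c0[1]+j*.0005),.085,.14).mean()+score(d,g,(c0[0]+i*.0005,c0[1]+j*.0005),.075,.14).mean(),c0[0]+i*.0005,c0[1]+j*.0005) for i in range(-20,21) for j in range(-20,21)))
    print(n,best)
print("boss top",at_z(t,px(348,365,235,165,5),.14),"sc",at_z(s,px(404,126,270,170,5),.14))
print("mark top",at_z(t,px(83,205,235,165,5),.14),"sc",at_z(s,px(420,349,270,170,5),.14))
print("pointer br top",at_z(t,px(318,60,235,165,5),.134),"sc tip",at_z(s,px(155,280,270,170,5),.134))
print("plate corners",[at_z(t,px(x,y,235,165,5),.06)[:2].round(4) for x,y in((117,48),(535,100),(475,543),(47,478))])
print("pin head top",at_z(t,px(191,147,430,170,5),.065),"sc",at_z(s,px(122,259,225,100,6),.065))
print("block corners top",[at_z(t,px(x,y,430,170,5),.045)[:2].round(4) for x,y in((106,113),(213,89),(311,448),(201,473))])
print("block corners sc",[at_z(s,px(x,y,225,100,6),.045)[:2].round(4) for x,y in((48,294),(110,346),(405,191),(350,157))])
print("nut top",at_z(t,px(88,440,235,165,5),.073),"sc",at_z(s,px(622,396,270,170,5),.073))
E
```

```text
c0 top [0.54204752 0.12705622 0.14      ]
t (np.float64(29.769406998091643), np.float64(0.5430475161787158), np.float64(0.1285562230726855))
s (np.float64(43.93766359843308), np.float64(0.5415475161787159), np.float64(0.1275562230726855))
boss top [0.50432439 0.09773476 0.14      ] sc [0.50366795 0.09774258 0.14      ]
mark top [0.5730345  0.20742465 0.14      ] sc [0.56714382 0.19791728 0.14      ]
pointer br top [0.63325935 0.10905615 0.134     ] sc tip [0.63282359 0.11301779 0.134     ]
plate corners [array([0.6559, 0.2091]), array([0.6267, 0.0153]), array([0.4258, 0.0475]), array([0.4584, 0.2408])]
pin head top [ 0.58595053 -0.26920039  0.065     ] sc [ 0.58431302 -0.26751377  0.065     ]
block corners top [array([ 0.6053, -0.2386]), array([ 0.6154, -0.2887]), array([ 0.4494, -0.3216]), array([ 0.4391, -0.2713])]
block corners sc [array([ 0.6148, -0.2858]), array([ 0.6061, -0.238 ]), array([ 0.437 , -0.2724]), array([ 0.4464, -0.31  ])]
nut top [0.47519586 0.21936117 0.073     ] sc [0.47384707 0.21994528 0.073     ]
```

```bash
cat > r.py <<'E'
from workcell import bot, hand, kinematics, get_obs, vision
from h import *
from scipy.spatial.transform import Rotation as R
C=np.array([.542,.128]); YAW=np.radians(-9)
def ori(phi):
    z=np.array([np.cos(phi),np.sin(phi),0]);y=np.array([0,0,-1.]);x=np.cross(y,z)
    return R.from_matrix(np.c_[x,y,z]).as_quat()
def rimp(th,z,r=.080): return [C[0]+r*np.cos(th),C[1]+r*np.sin(th),z]
def st(m=""):
    o=get_obs(); print(m,"t%.2f"%o["time_s"],"p",np.round(o["position"],4),"F",np.round(o["wrist_force"],1),"T",np.round(o["ft_torque"],2),"w%.4f"%o["gripper_width"]); return o
def shot(n,tag):
    d=vision.read_camera(n); np.savez(f"{tag}_{n}.npz",**d); cv2.imwrite(f"pics/{tag}_{n}.png",d["frame"][:,:,::-1]); return d
E
python3 - <<'E'
from r import *
for s in (110,170):
  for off in(0,180):
    print(s,off)
    for a in (s,s-40,s-78):
        q=kinematics.solve_ik(rimp(np.radians(a),.148),ori(np.radians(a+off))); print(a,None if q is None else np.round(q,2))
for a in (60,20,-60,-100):
  for off in (0,180):
    q=kinematics.solve_ik(rimp(np.radians(a),.148),ori(np.radians(a+off))); print(a,off,None if q is None else np.round(q,2))
for a in (11,101,-79):
    q=kinematics.solve_ik([.585,-.268,.064],ori(np.radians(a)));print("pin",a,None if q is None else np.round(q,2))
E
```

```text
110 0
110 [ 0.37  0.36  1.88 -0.    0.9  -1.55]
70 [ 0.34  0.43  1.76 -0.    0.95 -0.88]
32 [ 0.27  0.47  1.7  -0.    0.97 -0.29]
110 180
110 [ 0.37  0.36  1.88 -0.    0.9   1.6 ]
70 [ 0.34  0.43  1.76 -0.    0.95  2.26]
32 [ 0.27  0.47  1.7  -0.    0.97  2.85]
170 0
170 [ 0.29  0.27  2.02 -0.    0.86 -2.67]
130 [ 0.37  0.32  1.93 -0.    0.88 -1.9 ]
92 [ 0.37  0.4   1.82 -0.    0.92 -1.24]
170 180
170 [ 0.29  0.27  2.02 -0.    0.86  0.47]
130 [ 0.37  0.32  1.93 -0.    0.88  1.24]
92 [ 0.37  0.4   1.82 -0.    0.92  1.9 ]
60 0 [ 0.32  0.45  1.74 -0.    0.96 -0.72]
60 180 [ 0.32  0.45  1.74 -0.    0.96  2.42]
20 0 [ 0.24  0.48  1.69 -0.    0.98 -0.1 ]
20 180 None
-60 0 [ 0.1   0.4   1.81 -0.    0.93  1.15]
-60 180 [ 0.1   0.4   1.81 -0.    0.93 -2.  ]
-100 0 [ 0.09  0.33  1.92 -0.    0.89  1.84]
-100 180 [ 0.09  0.33  1.92 -0.    0.89 -1.31]
pin 11 [-0.43  0.59  1.72 -0.    0.83 -0.62]
pin 101 [-0.43  0.59  1.72 -0.    0.83 -2.19]
pin -79 [-0.43  0.59  1.72 -0.    0.83  0.95]
```

```bash
python3 - <<'E'
from r import *
th=np.radians(110)
hand.move_gripper(.04)
bot.reach(rimp(th,.21),ori(th)); st("hover")
shot("wrist","c")
bot.servo_line(rimp(th,.150),velocity=.08); st("down")
hand.move_gripper(.006,strength=25); st("closed")
shot("scene","c");d=shot("wrist","d")
crop(vision.read_camera("scene"),250,130,200,160,4,"pics/c_sc.png")
E
```

```text
hover t2.55 p [0.5146 0.2038 0.2101] F [ 0.4 -0.5 -0. ] T [-0.01 -0.02  0.01] w0.0398
down t3.50 p [0.515  0.2033 0.1503] F [-0.2  0.5  0.6] T [-0.04 -0.   -0.03] w0.0397
closed t3.88 p [0.5153 0.2026 0.1506] F [ 1.5 -5.1  2.7] T [-0.84 -0.25  0.03] w0.0097
```

View pics/c_sc.png

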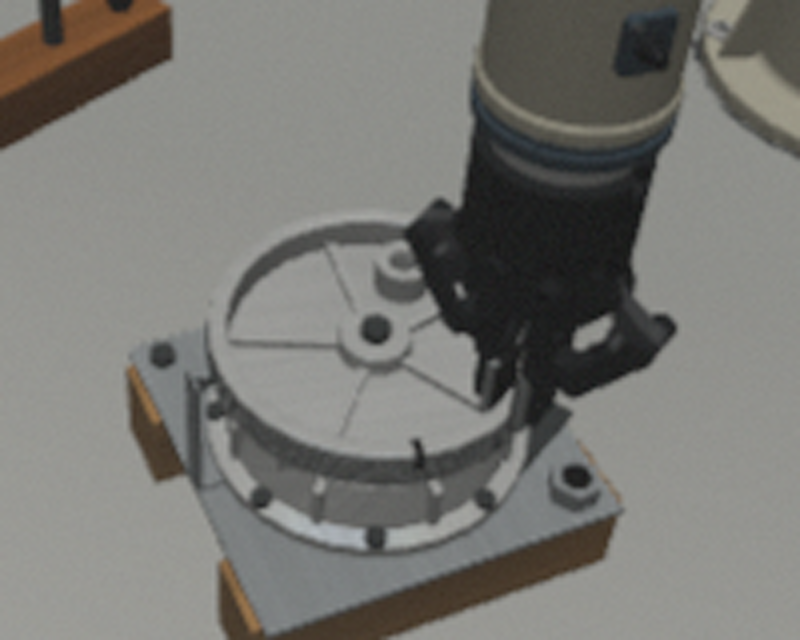

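View pics/d_wrist.png

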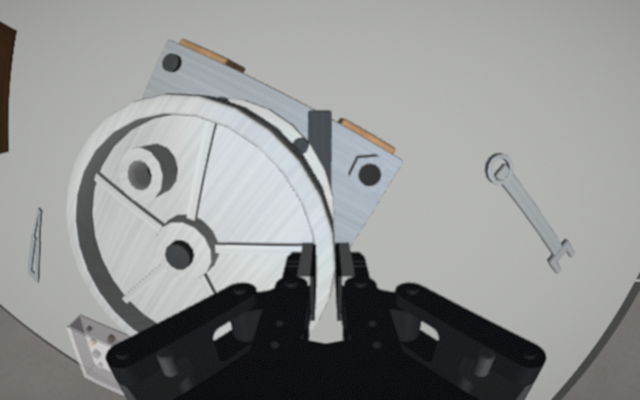

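```bash
python3 - <<'E'
from r import *
for k in range(1,7):
    th=np.radians(110-78*k/6)
    bot.servo_line(rimp(th,.150),ori(th),velocity=.06); st(k)
bot.dwell(.4); st()
crop(shot("top","e"),235,165,120,115,5,"pics/e_top1.png")
crop(shot("scene","e"),270,170,150,130,5,"pics/e_sc.png")
E
```

```text
1 t4.47 p [0.5332 0.2067 0.1506] F [ 1.4 -5.4  3.8] T [-0.97 -0.37 -0.03] w0.0093
2 t4.92 p [0.5511 0.2066 0.1506] F [ 1.2 -6.4  4.6] T [-1.05 -0.19  0.07] w0.0093
3 t5.38 p [0.5685 0.2026 0.1506] F [ 0.1 -6.9  4.4] T [-1.1   0.03  0.06] w0.0094
4 t5.83 p [0.5846 0.1948 0.1506] F [-0.3 -6.5  4.1] T [-1.    0.19  0.12] w0.0098
5 t6.28 p [0.5986 0.1835 0.1506] F [-1.7 -5.7  5.3] T [-0.97  0.3   0.09] w0.0095
6 t6.72 p [0.6098 0.1694 0.1506] F [-2.7 -5.8  5.2] T [-0.8   0.33  0.08] w0.0094
 t7.12 p [0.6097 0.1695 0.1506] F [-1.  -4.2  4.9] T [-0.86  0.34  0.16] w0.0094
```

View pics/e_top1.png

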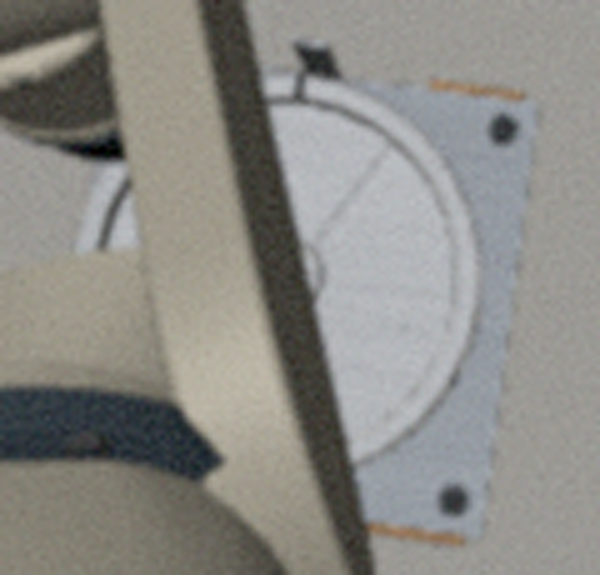

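View pics/e_sc.png

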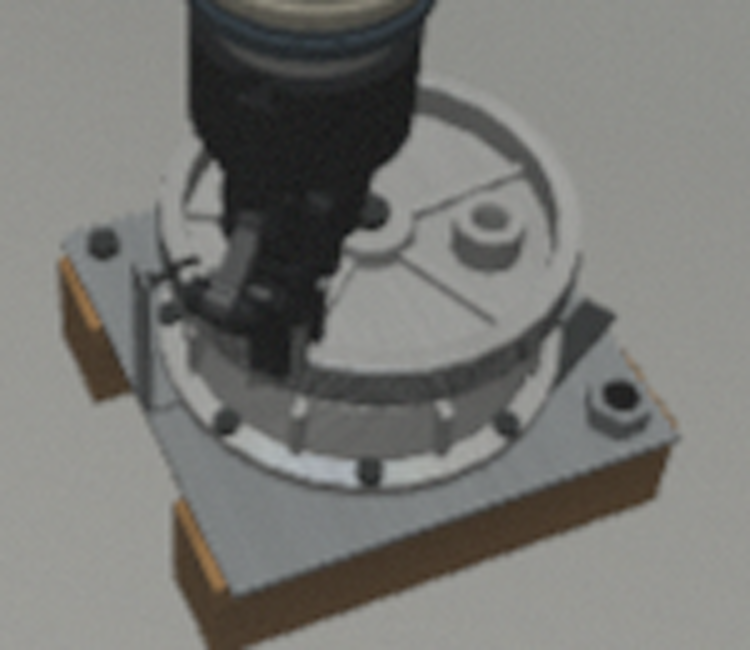

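```bash
python3 - <<'E'
from r import *
t=dict(np.load("e_top.npz"));s=dict(np.load("e_scene.npz"))
px=lambda x,y,ox,oy,k:((x+.5)/k-.5+ox,(y+.5)/k-.5+oy)
for n,p in (("mark in",at_z(t,px(302,98,235,165,5),.14)),("mark out",at_z(t,px(301,79,235,165,5),.14)),("boss",at_z(s,px(492,217,270,170,5),.14)),("bracket",at_z(t,px(320,60,235,165,5),.134))):
    v=p[:2]-C; print(n,p.round(4),np.hypot(*v).round(4),np.degrees(np.arctan2(v[1],v[0])).round(2))
for a in(-9,-12,-6): print(a, proj(t,[C[0]+.088*np.cos(np.radians(a)),C[1]+.088*np.sin(np.radians(a)),.134])@np.eye(2)*5-np.array([235,165])*5, proj(t,[C[0]+.1*np.cos(np.radians(a)),C[1]+.1*np.sin(np.radians(a)),.134])*5-np.array([235,165])*5)
crop(t,280,165,40,30,16,"pics/e_zoom.png")
E
```

```text
mark in [0.6161 0.1154 0.14  ] 0.0751 -9.62
mark out [0.6242 0.1158 0.14  ] 0.0831 -8.46
boss [0.5032 0.1579 0.14  ] 0.049 142.42
bracket [0.6332 0.1082 0.134 ] 0.0934 -12.24
-9 [303.90040472  68.39996138] [308.0070006   40.74395488]
-12 [314.61914733  70.09912437] [320.16738521  42.66351824]
-6 [293.10403433  67.25835442] [295.75949742  39.45583379]
```

View pics/e_zoom.png

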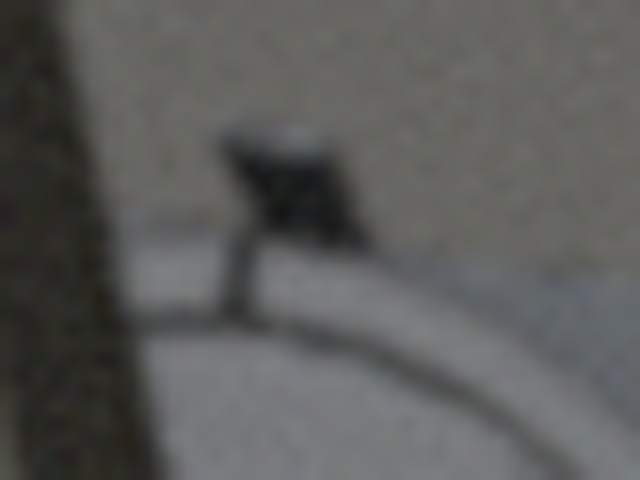

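```bash
python3 - <<'E'
from r import *
hand.move_gripper(.04); st("open")
th=np.radians(32)
bot.servo_line(rimp(th,.215),velocity=.12); st()
d=shot("wrist","f")
crop(shot("scene","f"),270,170,150,130,5,"pics/f_sc.png")
E
```

```text
open t7.62 p [0.6099 0.1705 0.15  ] F [-0.7  0.1  0.1] T [-0.    0.01 -0.04] w0.0400
 t8.32 p [0.6095 0.1703 0.2145] F [-0.5 -0.2  0.4] T [ 0.01  0.05 -0.01] w0.0393
```

View pics/f_wrist.png

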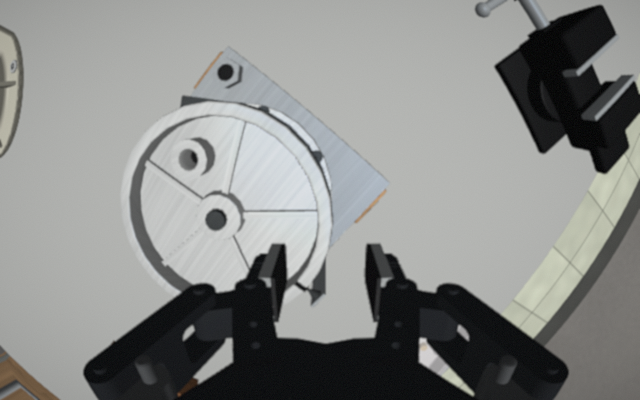

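View pics/f_sc.png

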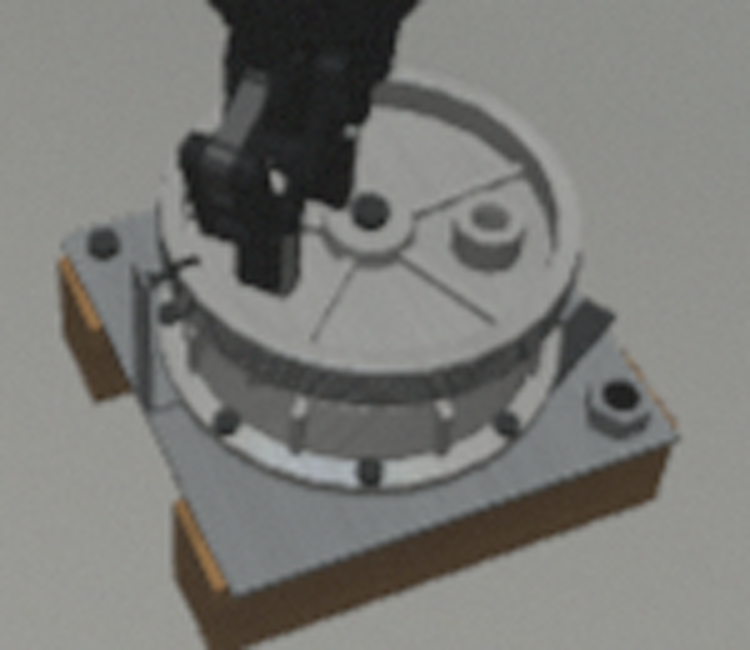

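```bash
python3 - <<'E'
from r import *
s=dict(np.load("f_scene.npz")); w=dict(np.load("f_wrist.npz"))
a=cv2.resize(s["frame"][205:245,285:325,::-1],None,fx=10,fy=10,interpolation=3)
b=cv2.resize(w["frame"][265:315,285:335,::-1],None,fx=8,fy=8,interpolation=3)
cv2.imwrite("pics/f_z.png",np.hstack([a,b]))
E
```

```text
(no output)
```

View pics/f_z.png

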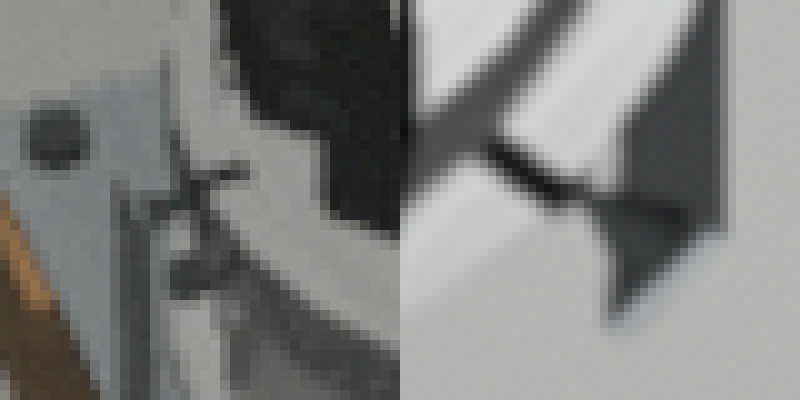

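```bash
python3 - <<'E'
from r import *
o=ori(np.radians(-79)); P=np.array([.585,-.268])
bot.servo_line(rimp(np.radians(32),.26),velocity=.2)
bot.reach([*P,.13],o); st()
shot("wrist","g")
E
```

```text
t10.47 p [ 0.5854 -0.2673  0.1301] F [-0.7  0.2  0. ] T [-0.02 -0.   -0.02] w0.0402
```

View pics/g_wrist.png

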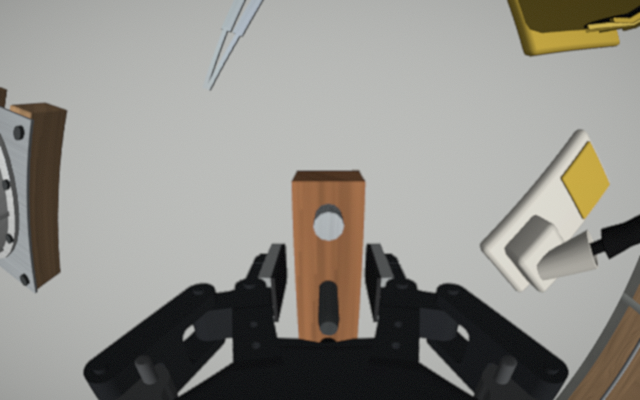

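```bash
cat >> h.py <<'E'
def fe_at_z(d,uv,z):
    K=d["intrinsics"];V=d["view"];x=(uv[0]-K[0,2]);y=(uv[1]-K[1,2]);r=np.hypot(x,y);a=r/K[0,0]
    v=np.array([np.sin(a)*x/r,np.sin(a)*y/r,np.cos(a)]);Rm=V[:3,:3];c=-Rm.T@V[:3,3];w=Rm.T@v
    return c+w*(z-c[2])/w[2]
def fe_proj(d,p):
    q=d["view"][:3,:3]@np.asarray(p,float)+d["view"][:3,3];K=d["intrinsics"];rr=np.hypot(q[0],q[1]);a=np.arctan2(rr,q[2])
    return K[:2,2]+K[0,0]*a*q[:2]/rr
E
python3 - <<'E'
from h import *
d=dict(np.load("g_wrist.npz")); im=cv2.resize(d["frame"][160:360,250:410,::-1],None,fx=4,fy=4,interpolation=2)
P=[.585,-.268]
for r,z in((.01,.065),(.01,.045)):
    pts=np.array([fe_proj(d,[P[0]+r*np.cos(a),P[1]+r*np.sin(a),z]) for a in np.linspace(0,6.28,40)])
    cv2.polylines(im,[((pts-[250,160]+.5)*4).astype(np.int32)],True,(0,0,255) if z>.05 else (0,255,0),1)
cv2.imwrite("pics/g_z.png",im[:600])
E
```

```text
(no output)
```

View pics/g_z.png

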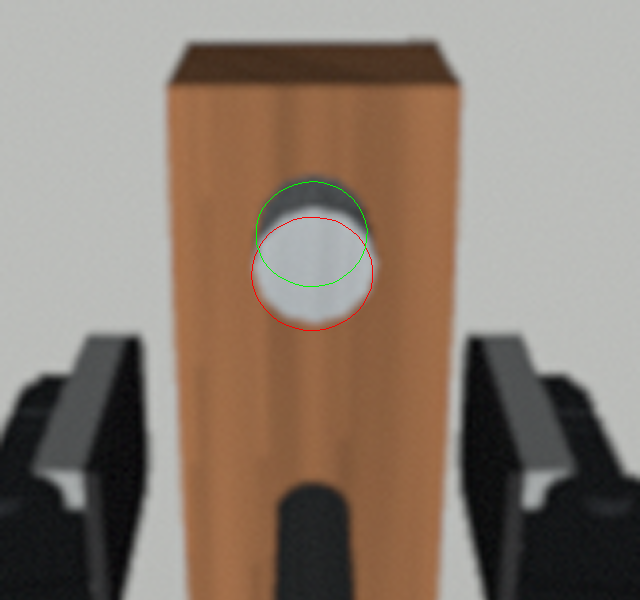

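```bash
python3 - <<'E'
from r import *
P=np.array([.5863,-.2683])
bot.servo_line([*P,.12]); bot.servo_line([*P,.065],velocity=.08); st("down")
hand.move_gripper(.012,strength=25); st("grip")
bot.servo_line([*P,.10],velocity=.08); st("up")
bot.servo_line([*P,.20],velocity=.2); st("up")
shot("wrist","i")
crop(shot("scene","i"),200,40,150,120,5,"pics/i_sc.png")
E
```

```text
down t11.60 p [ 0.5866 -0.2684  0.0652] F [ 0.4 -0.2  0. ] T [-0.    0.    0.01] w0.0401
grip t11.91 p [ 0.5867 -0.2685  0.0657] F [-0.8  0.2  4.2] T [ 0.03  0.11 -0.08] w0.0188
up t12.50 p [ 0.5863 -0.2683  0.1004] F [ 0.1  0.1 -0.7] T [ 0.02 -0.05  0.01] w0.0190
up t13.15 p [ 0.5856 -0.268   0.1988] F [ 0.4  0.1 -0.7] T [0.02 0.07 0.01] w0.0191
```

View pics/i_sc.png

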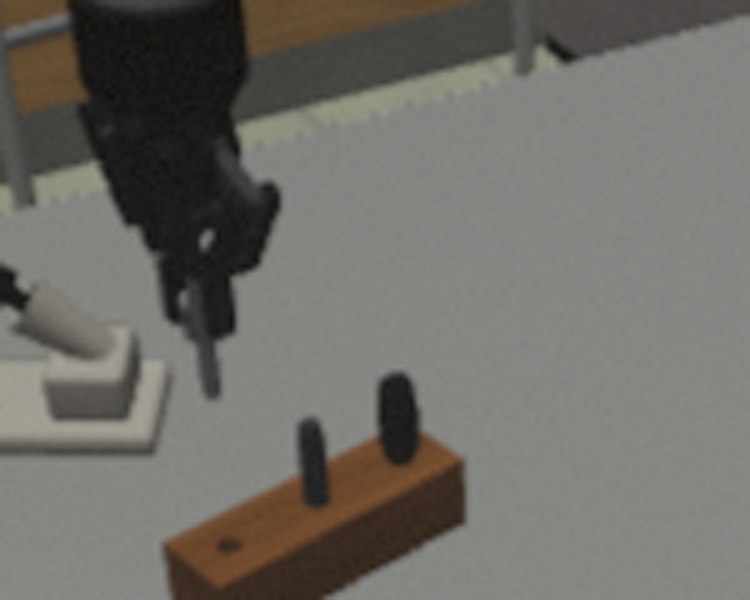

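View pics/i_wrist.png

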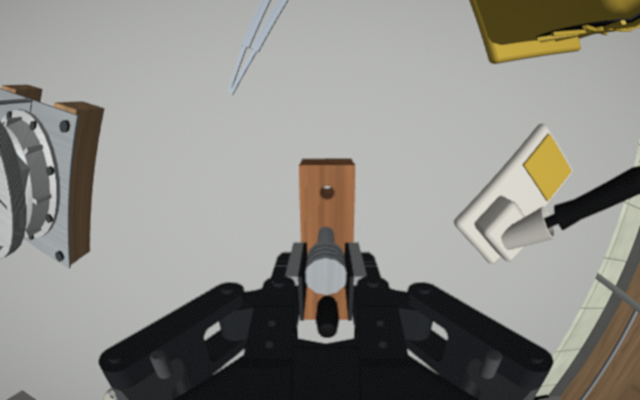

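```bash
python3 - <<'E'
from r import *
d=dict(np.load("i_wrist.npz"));f=dict(np.load("f_wrist.npz"))
print("head", fe_at_z(d,(325.5,272),.198))
im=cv2.resize(d["frame"][210:310,280:370,::-1],None,fx=6,fy=6,interpolation=2)
P=[.5863,-.268]
for r,z,c in((.01,.198,(0,0,255)),(.005,.1413,(0,255,0))):
    pts=np.array([fe_proj(d,[P[0]+r*np.cos(a),P[1]+r*np.sin(a),z]) for a in np.linspace(0,6.28,40)])
    cv2.polylines(im,[((pts-[280,210]+.5)*6).astype(np.int32)],True,c,1)
cv2.imwrite("pics/i_z.png",im)
im=cv2.resize(f["frame"][80:320,100:350,::-1],None,fx=2.4,fy=2.4,interpolation=2)
b=np.radians(140);B=[C[0]+.048*np.cos(b),C[1]+.048*np.sin(b)]; print(B)
for Q,r,z,c in((B,.0145,.14,(0,0,255)),(B,.008,.14,(0,0,255)),(C,.085,.14,(0,255,0)),(C,.075,.14,(0,255,0))):
    pts=np.array([fe_proj(f,[Q[0]+r*np.cos(a),Q[1]+r*np.sin(a),z]) for a in np.linspace(0,6.28,80)])
    cv2.polylines(im,[((pts-[100,80]+.5)*2.4).astype(np.int32)],True,c,1)
cv2.imwrite("pics/f_o.png",im)
E
```

```text
head [ 0.5877947  -0.26676913  0.198     ]
[np.float64(0.5052298667302891), np.float64(0.1588538052649539)]
```

View pics/i_z.png

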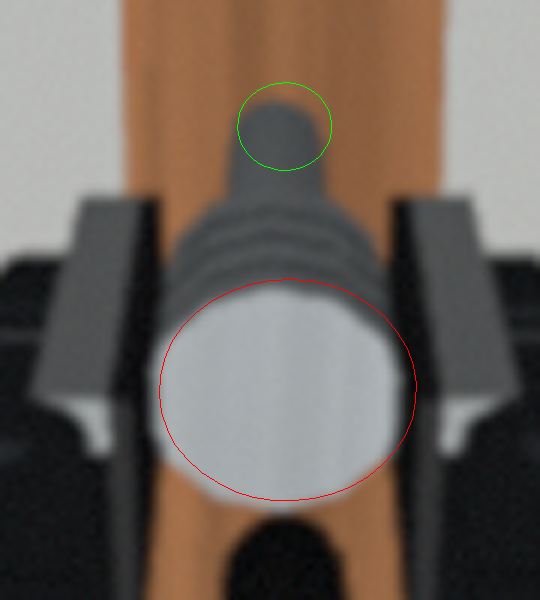

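View pics/f_o.png

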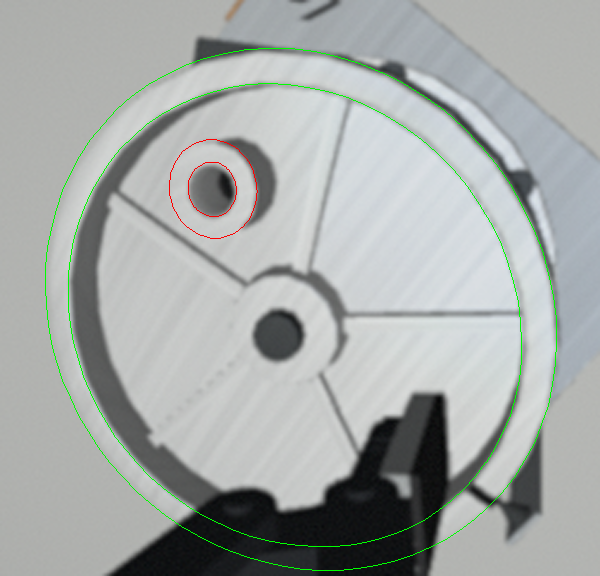

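```bash
python3 - <<'E'
from r import *
B=np.array([.5052,.1589]);o=ori(np.radians(-40))
bot.servo_line([.5863,-.2683,.27],velocity=.25)
bot.reach([*B,.245],o)
bot.servo_line([*B,.209],velocity=.1); bot.dwell(.2); st()
shot("wrist","j")
crop(shot("scene","j"),290,140,120,100,6,"pics/j_sc.png")
d=dict(np.load("j_wrist.npz")); cv2.imwrite("pics/j_wz.png",cv2.resize(d["frame"][200:300,270:390,::-1],None,fx=6,fy=6,interpolation=2))
E
```

```text
t15.99 p [0.5057 0.159  0.2097] F [ 0.1  0.1 -0.5] T [-0.04 -0.01 -0.03] w0.0186
```

View pics/j_sc.png

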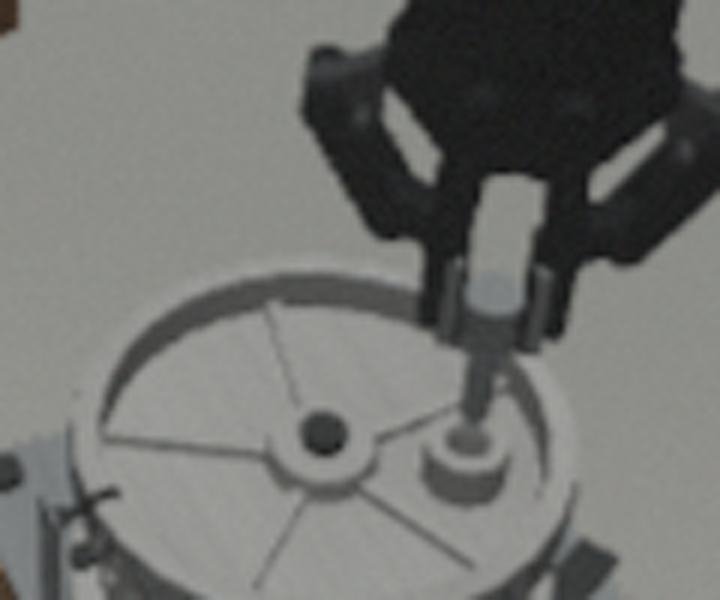

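View pics/j_wz.png

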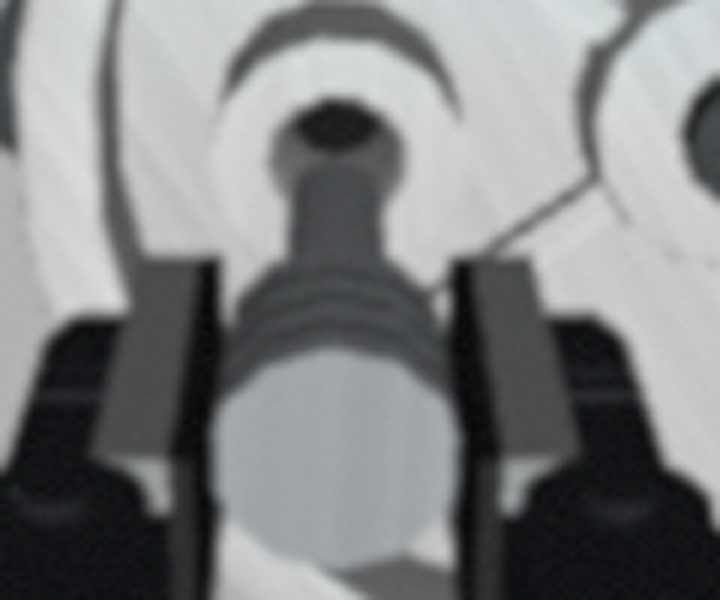

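```bash
python3 - <<'E'
from r import *
B=np.array([.5052,.1589])
for z in (.202,.198,.195,.192,.189,.186,.183,.180,.177,.175,.1735):
    bot.servo_line([*B,z],velocity=.03); o=st(z)
    F=o["wrist_force"]
    if np.hypot(F[0],F[1])>8 or F[2]>6: break
E
```

```text
0.202 t16.48 p [0.505  0.1589 0.2017] F [-0.4 -0.7 -0.4] T [ 0.02 -0.03 -0.04] w0.0188
0.198 t16.76 p [0.5051 0.1589 0.1978] F [-0.   1.1 -0.3] T [-0.05  0.04 -0.04] w0.0187
0.195 t17.01 p [0.5051 0.1589 0.1948] F [-0.5  0.1 -0.7] T [ 0.02  0.02 -0.03] w0.0189
0.192 t17.26 p [0.5051 0.1589 0.1918] F [0.1 0.5 0.4] T [ 0.01 -0.02  0.05] w0.0188
0.189 t17.51 p [0.5051 0.1588 0.1888] F [-0.1 -1.2 -0.2] T [0.02 0.   0.04] w0.0190
0.186 t17.76 p [0.5051 0.1589 0.1858] F [-0.1 -0.9 -0.5] T [ 0.01 -0.01  0.  ] w0.0183
0.183 t18.01 p [0.5051 0.1589 0.1828] F [ 0.  -0.   0.2] T [ 0.06 -0.03  0.04] w0.0189
0.18 t18.26 p [0.5051 0.1588 0.1798] F [-0.1  0.2 -0.3] T [-0.02  0.01  0.02] w0.0186
0.177 t18.51 p [0.5051 0.1589 0.1768] F [-0.  -0.2 -1. ] T [0.02 0.04 0.03] w0.0188
0.175 t18.76 p [0.5051 0.1589 0.1749] F [-0.7  0.7  0.8] T [ 0.02  0.   -0.05] w0.0186
0.1735 t19.01 p [0.5051 0.1589 0.1734] F [-0.2  0.1 -1.3] T [ 0.03  0.06 -0.01] w0.0184
```

```bash
python3 - <<'E'
from r import *
B=np.array([.5052,.1589]); z=.1735
while z>.168:
    z-=.0004; bot.servo_line([*B,z],velocity=.01)
    f=np.mean([get_obs()["wrist_force"][2] for _ in range(1)]); o=st(round(z,4))
    if o["wrist_force"][2]>4: break
bot.dwell(.2); st("fin")
E
```

```text
0.1731 t19.26 p [0.5052 0.1589 0.1731] F [-0.3  0.5 -0.6] T [ 0.03  0.05 -0.02] w0.0186
0.1727 t19.51 p [0.5052 0.1589 0.1727] F [ 0.3 -0.8 -0.4] T [-0.    0.02 -0.07] w0.0185
0.1723 t19.76 p [0.5052 0.1589 0.1723] F [-0.1 -0.5 -1.3] T [-0.02  0.01  0.05] w0.0189
0.1719 t20.01 p [0.5052 0.1589 0.1719] F [ 0.2 -0.4 -0.4] T [ 0.02 -0.   -0.02] w0.0190
0.1715 t20.26 p [0.5053 0.1589 0.1717] F [-0.4 -0.6  2.6] T [0.09 0.07 0.  ] w0.0187
0.1711 t20.51 p [0.5055 0.159  0.1716] F [-1.1  0.2  5.6] T [0.01 0.18 0.02] w0.0186
fin t20.71 p [0.5055 0.159  0.1716] F [-1.1  0.2  4.8] T [ 0.04  0.25 -0.02] w0.0186
```

```bash
python3 - <<'E'
from r import *
B=np.array([.5052,.1589]); r=np.hypot(*(B-C)); a0=np.arctan2(B[1]-C[1],B[0]-C[0])
z=.1711
def pos(d,z): a=a0-np.radians(d); return [C[0]+r*np.cos(a),C[1]+r*np.sin(a),z]
d=0; hit=False
while d<36 and not hit:
    d+= 2 if d<4 else .8
    bot.servo_line(pos(d,z),velocity=.015); o=st(round(d,1)); F=o["wrist_force"]
    if np.hypot(F[0],F[1])>20: print("lateral stop"); break
    if F[2]<2 and d>3:
        bot.servo_line(pos(d,z-.0008),velocity=.01); o=st(" probe")
        if o["wrist_force"][2]<6 and o["position"][2]<.1709: hit=True
        elif o["wrist_force"][2]>9: bot.servo_line(pos(d,z),velocity=.01)
        else: z-=.0003
print("d",d,"z",z,hit); open("state.txt","w").write(f"{d} {z}")
E
```

```text
2 t20.97 p [0.5063 0.16   0.1715] F [-1.5 -2.5  5.6] T [-0.32  0.34  0.03] w0.0189
4 t21.23 p [0.5072 0.161  0.1714] F [-2.7 -2.3  5.9] T [-0.47  0.51 -0.01] w0.0182
4.8 t21.48 p [0.5076 0.1614 0.1713] F [-2.4 -2.5  6.8] T [-0.53  0.57 -0.03] w0.0189
5.6 t21.73 p [0.508  0.1619 0.1713] F [-2.9 -2.7  5.6] T [-0.52  0.51 -0.04] w0.0191
6.4 t21.98 p [0.5083 0.1623 0.1712] F [-3.1 -3.   6. ] T [-0.63  0.61  0.02] w0.0188
7.2 t22.23 p [0.5087 0.1627 0.1712] F [-3.  -2.6  5.3] T [-0.57  0.66  0.02] w0.0187
8.0 t22.48 p [0.5093 0.1633 0.1711] F [-3.3 -3.1  5.8] T [-0.64  0.61 -0.02] w0.0189
8.8 t22.73 p [0.51   0.1639 0.171 ] F [-1.9 -4.1  4.1] T [-0.61  0.69  0.01] w0.0190
9.6 t22.98 p [0.5107 0.1646 0.171 ] F [-3.2 -2.2  3.4] T [-0.57  0.64  0.02] w0.0186
10.4 t23.23 p [0.5114 0.1651 0.171 ] F [-2.9 -1.9  3.1] T [-0.42  0.62 -0.01] w0.0184
11.2 t23.48 p [0.5119 0.1655 0.171 ] F [-2.9 -0.9  2.3] T [-0.37  0.6  -0.01] w0.0187
12.0 t23.73 p [0.5125 0.1659 0.1711] F [-2.6 -2.6  1.1] T [-0.36  0.56 -0.04] w0.0189
 probe t23.98 p [0.5127 0.1661 0.1708] F [-4.1 -1.9  7.1] T [-0.35  0.77 -0.02] w
[... 1834 characters left out ...]
1737 0.1707] F [-6.9  0.9  6.2] T [ 0.31  1.3  -0.05] w0.0188
30.4 t29.73 p [0.5254 0.174  0.1707] F [-5.7  2.1  4.6] T [ 0.38  1.23 -0.06] w0.0190
31.2 t29.98 p [0.5262 0.1742 0.1707] F [-5.1  1.4  4.3] T [ 0.42  1.12 -0.04] w0.0187
32.0 t30.23 p [0.5269 0.1745 0.1707] F [-4.1  1.9  3.5] T [ 0.47  0.95 -0.11] w0.0189
32.8 t30.48 p [0.5276 0.1748 0.1707] F [-5.5  2.   3. ] T [ 0.5   0.88 -0.05] w0.0189
33.6 t30.73 p [0.5283 0.175  0.1707] F [-3.8  3.2  2. ] T [ 0.65  0.87 -0.  ] w0.0182
34.4 t30.98 p [0.529  0.1752 0.1706] F [-4.1  2.7  1.4] T [ 0.71  0.86 -0.09] w0.0189
 probe t31.23 p [0.5292 0.1752 0.17  ] F [-3.7  3.4  2.1] T [ 0.69  0.75 -0.01] w0.0189
d 34.400000000000006 z 0.1708 True
```

```bash
python3 - <<'E'
from r import *
st()
d=shot("wrist","k")
crop(shot("scene","k"),270,130,150,150,4,"pics/k_sc.png")
cv2.imwrite("pics/k_wz.png",cv2.resize(d["frame"][180:300,270:390,::-1],None,fx=5,fy=5,interpolation=2))
E
```

```text
t31.23 p [0.5292 0.1752 0.17  ] F [-3.7  3.4  2.1] T [ 0.69  0.75 -0.01] w0.0189
```

View pics/k_sc.png

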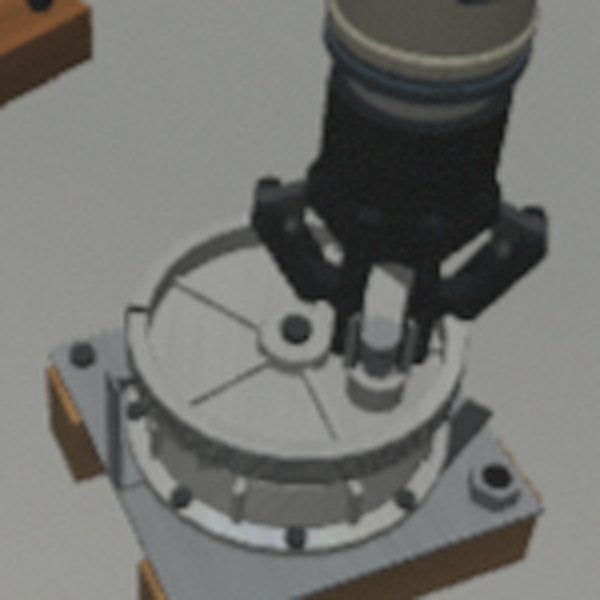

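View pics/k_wz.png

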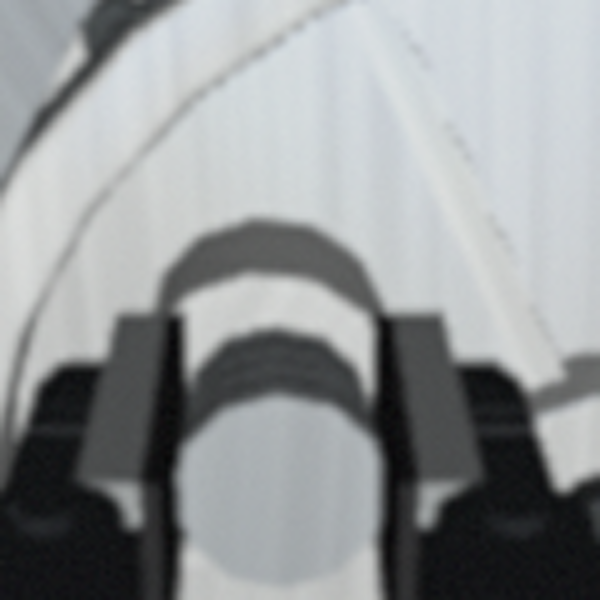

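```bash
python3 - <<'E'
from r import *
s=dict(np.load("k_scene.npz"))
cv2.imwrite("pics/k_z.png",cv2.resize(s["frame"][190:250,285:385,::-1],None,fx=8,fy=8,interpolation=2))
for a in (-9,-30,-35,-40,-45,-50):
    c=np.radians(a); print(a,[proj(s,[C[0]+q*np.cos(c),C[1]+q*np.sin(c),.14]).round(1) for q in (.075,.085)])
for b in (120,115,110,105): print(b,proj(s,[C[0]+.048*np.cos(np.radians(b)),C[1]+.048*np.sin(np.radians(b)),.14]).round(1))
E
```

```text
-9 [array([308.8, 221.3]), array([304.1, 222.8])]
-30 [array([306.1, 211.2]), array([301.1, 211.3])]
-35 [array([306.2, 208.8]), array([301.2, 208.6])]
-40 [array([306.5, 206.5]), array([301.7, 205.9])]
-45 [array([307.2, 204.2]), array([302.4, 203.3])]
-50 [array([308.1, 202. ]), array([303.5, 200.8])]
120 [365.6 219.6]
115 [364.6 221. ]
110 [363.5 222.3]
105 [362.3 223.5]
```

View pics/k_z.png

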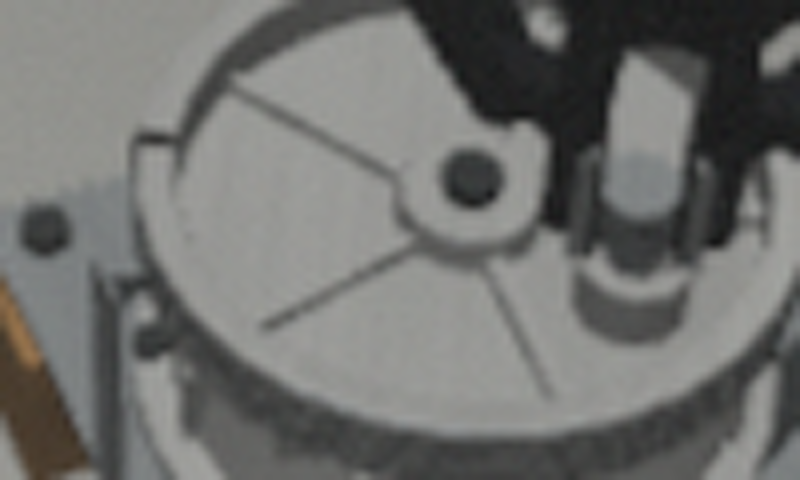

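```bash
python3 - <<'E'
from r import *
p=list(get_obs()["position"]); 
B=np.array([.5052,.1589]); r=np.hypot(*(B-C)); a0=np.arctan2(B[1]-C[1],B[0]-C[0]);a=a0-np.radians(34.4)
z=.1700
for i in range(6):
    z-=.0008; bot.servo_line([C[0]+r*np.cos(a),C[1]+r*np.sin(a),z],velocity=.01); o=st(round(z,4))
    if o["wrist_force"][2]>8: break
E
```

```text
0.1692 t31.57 p [0.5293 0.1753 0.1693] F [-4.3  3.5  2.7] T [ 0.69  0.71 -0.  ] w0.0186
0.1684 t31.82 p [0.5295 0.1753 0.1685] F [-3.4  5.   1.9] T [ 0.75  0.68 -0.05] w0.0187
0.1676 t32.08 p [0.5295 0.1751 0.1677] F [-2.7  4.2  2.1] T [ 0.91  0.49 -0.02] w0.0191
0.1668 t32.33 p [0.5296 0.175  0.167 ] F [-1.4  4.   2.3] T [ 0.89  0.46 -0.03] w0.0190
0.166 t32.58 p [0.5296 0.175  0.1662] F [-3.3  3.7  2.4] T [ 0.93  0.44 -0.01] w0.0187
0.1652 t32.83 p [0.5297 0.175  0.1654] F [-1.7  4.3  2.8] T [ 0.92  0.46 -0.04] w0.0190
```

```bash
python3 - <<'E'
from r import *
B=np.array([.5052,.1589]); r=np.hypot(*(B-C)); a0=np.arctan2(B[1]-C[1],B[0]-C[0]);a=a0-np.radians(34.4)
z=.1652
while z>.1585:
    z-=.0008; bot.servo_line([C[0]+r*np.cos(a),C[1]+r*np.sin(a),z],velocity=.01); o=st(round(z,4))
    if o["wrist_force"][2]>8: break
d=shot("wrist","l")
crop(shot("scene","l"),285,190,100,60,8,"pics/l_sc.png")
E
```

```text
0.1644 t33.08 p [0.5297 0.1751 0.1646] F [-3.2  4.6  1.9] T [ 0.95  0.41 -0.02] w0.0189
0.1636 t33.33 p [0.5297 0.175  0.1638] F [-1.7  4.8  2. ] T [ 0.85  0.42 -0.05] w0.0185
0.1628 t33.58 p [0.5297 0.175  0.163 ] F [-1.6  4.8  3. ] T [ 0.99  0.31 -0.04] w0.0190
0.162 t33.83 p [0.5297 0.175  0.1622] F [-2.3  4.6  1.8] T [0.95 0.35 0.  ] w0.0190
0.1612 t34.08 p [0.5296 0.175  0.1614] F [-2.3  5.1  2.6] T [ 0.92  0.37 -0.09] w0.0188
0.1604 t34.33 p [0.5297 0.1749 0.1606] F [-2.3  4.7  2.4] T [ 0.94  0.43 -0.04] w0.0188
0.1596 t34.58 p [0.5298 0.175  0.1602] F [-3.1  4.7  6.2] T [ 0.92  0.6  -0.07] w0.0186
0.1588 t34.83 p [0.5301 0.1751 0.16  ] F [-4.3  3.4 11.9] T [ 0.81  0.84 -0.04] w0.0185
```

View pics/l_sc.png

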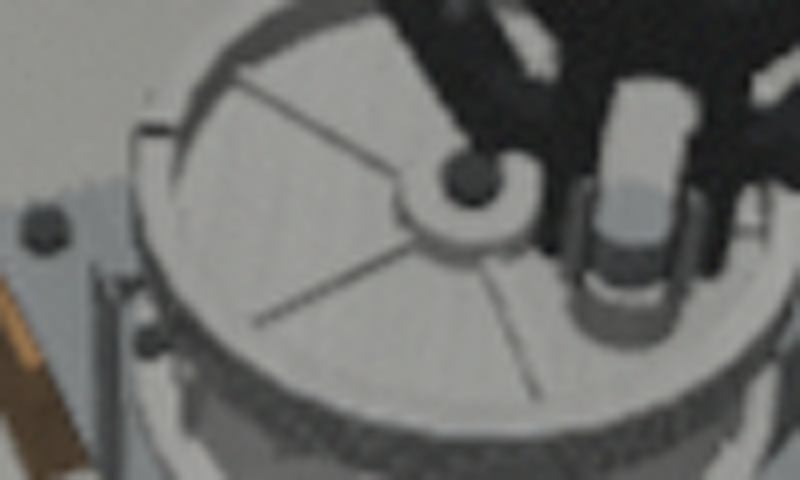

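```bash
python3 - <<'E'
from r import *
p=get_obs()["position"]
bot.servo_line([p[0],p[1],.1602],velocity=.01); st()
hand.move_gripper(.035); st("open")
bot.servo_line([p[0],p[1],.24],velocity=.08); st()
d=shot("wrist","m"); cv2.imwrite("pics/m_wz.png",cv2.resize(d["frame"][180:330,250:410,::-1],None,fx=4,fy=4,interpolation=2))
bot.servo_line([p[0]-.2,p[1],.3],velocity=.25); st()
crop(shot("scene","m"),285,190,100,60,8,"pics/m_sc.png")
crop(shot("top","m"),235,165,120,115,5,"pics/m_top.png")
E
```

```text
t35.27 p [0.5302 0.1752 0.1603] F [-4.5  2.9  5.8] T [ 0.64  0.67 -0.02] w0.0187
open t35.57 p [0.5303 0.1748 0.16  ] F [ 0.6 -0.  -0.3] T [-0.05 -0.01  0.01] w0.0351
 t36.72 p [0.5297 0.175  0.2394] F [-0.4  0.4 -0.1] T [-0.04  0.    0.02] w0.0350
 t37.75 p [0.3308 0.1753 0.2999] F [ 0.3 -0.7 -0.3] T [ 0.03 -0.01  0.01] w0.0347
```

View pics/m_wz.png

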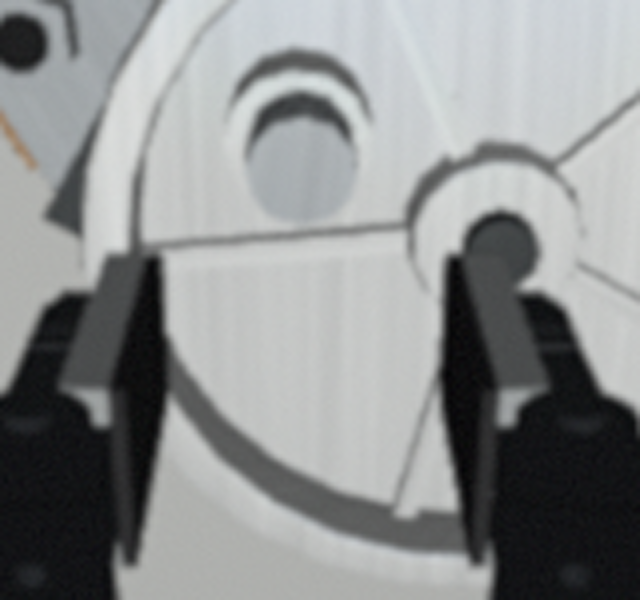

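View pics/m_sc.png

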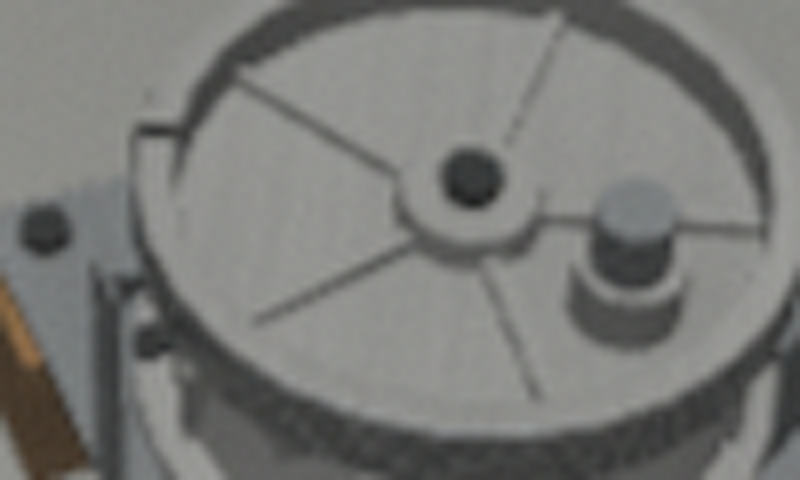

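View pics/m_top.png

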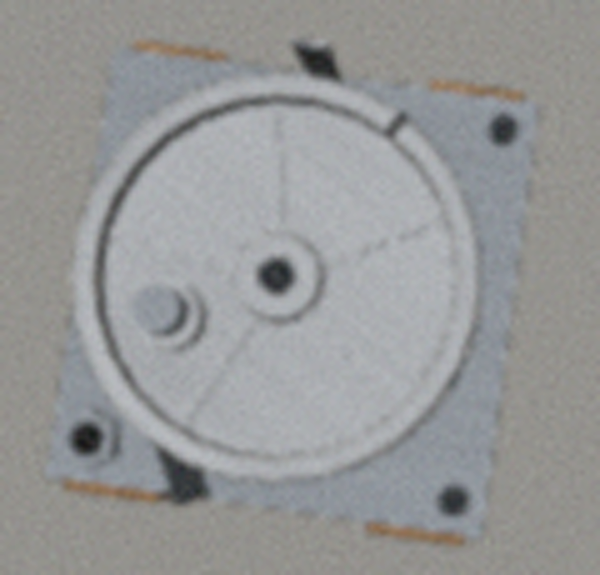

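```bash
python3 - <<'E'
from r import *
t=dict(np.load("m_top.npz"));s=dict(np.load("m_scene.npz"))
px=lambda x,y,ox,oy,k:((x+.5)/k-.5+ox,(y+.5)/k-.5+oy)
p=at_z(t,px(404,115,235,165,5),.14)[:2]; v=p-C; a=np.arctan2(v[1],v[0]); print("mark",p,np.hypot(*v),np.degrees(a), "dist", np.hypot(*(C+.085*v/np.hypot(*v)-C-.088*np.array([np.cos(YAW),np.sin(YAW)]))))
b=a+2.6; B=C+.048*np.array([np.cos(b),np.sin(b)]); print("boss",B)
imgs=[]
for h,c in ((.16,"home"),(.171,"up")):
    im=cv2.resize(s["frame"][195:245,340:390,::-1],None,fx=8,fy=8,interpolation=2)
    for r,z,col in((.0145,.14,(0,255,0)),(.01,h,(0,0,255)),(.01,h-.02,(255,0,0))):
        pts=np.array([proj(s,[B[0]+r*np.cos(q),B[1]+r*np.sin(q),z]) for q in np.linspace(0,6.28,60)])
        cv2.polylines(im,[((pts-[340,195]+.5)*8).astype(np.int32)],True,col,1)
    imgs.append(im)
cv2.imwrite("pics/m_o.png",np.hstack(imgs))
E
```

```text
mark [0.60784966 0.0728516 ] 0.08589251619841069 -39.945822945091564 dist 0.04624388978664324
boss [0.52635435 0.17337856]
```

View pics/m_o.png

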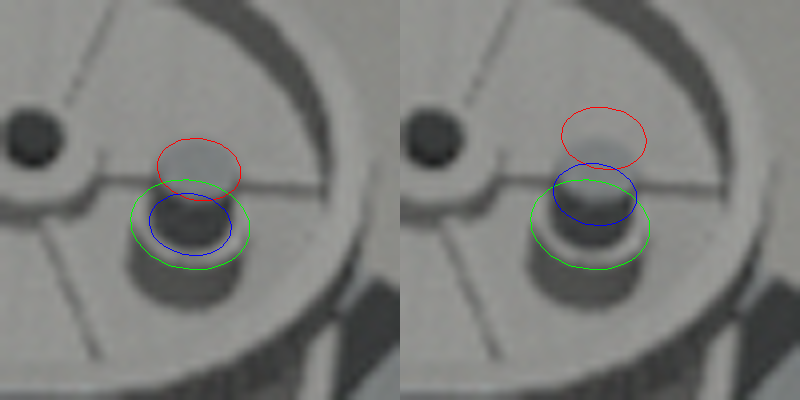

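```bash
python3 - <<'E'
from r import *
from workcell import hand_in
st(); hand_in()
E
```

```text
t37.85 p [0.3309 0.1751 0.2996] F [-0.8 -0.3  0.3] T [-0.06 -0.05  0.  ] w0.0351
the job is handed in; nothing more can be done
```

The pin is home in the boss and released, and I handed the job in at about 38 s of the 72 s allowed; no verdict was reported.

**What I did:**
- I pinched the pulley by its rim and turned it about 78° clockwise. The line then faced the pointer in the scene and wrist views.
- I took the pin from the block and lowered it into the boss. It met no resistance until its foot touched the flange.
- Holding the pin, with a reading of about 5 N upward on the wrist, I eased the pulley round. It dropped at about 30–31° past the pointer (camera estimate), at the far end of the given range.
- It then went down 10 mm at 2–3 N to a firm stop, where the wrist read about 12 N. I let go and backed off.

**Last checks:**
- **Pin:** the head's outline in the scene view fits a pin fully home and clearly does not fit one 11 mm up.
- **Line:** it is about 46 mm from the pointer, against the 55 mm limit.
- **Robot:** it stood clear of everything, with the wrist force near zero.

**What was less certain:**
- During the turn the pin tilted a little in the jaws, so its head ran a few degrees ahead of the boss.
- One false sign of a drop, at a commanded 12°, turned out to be firm flange when I pressed.
- I did not measure the other tools again at the end. None were touched on purpose, and in the last pictures of the plate the nut looked unmoved.

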